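# Load the kit trays into the spring tray lift at the stockroom counter

## Robot

A 7-joint arm with a two-finger parallel gripper is mounted at the origin on the work surface. World frame = base frame: x ahead of the robot, y to its left, z up, the work surface at z = 0. Lengths are in m, angles in rad, forces in N, time in s.
With the tool pointing down it reaches from about 0.35 to 0.9 m from the base axis. Payload 8.1 kg.
Tool frame: the origin (TCP) lies on the centre line of the jaws, within the pads' length; the fingertips stand 19 mm ahead of it and the grasp point (between the pads) is the TCP; z points along the fingers, y is the direction in which the jaws open and shut (so a half turn about z gives the same grasp; the last joint's range is limited). The gripper opens to 92 mm and grips with 3 to 60 N. Pads are 19 mm wide; open, the fingers measure 130 mm over their backs; the gripper's body (75 mm by 190 mm) begins 47 mm behind the grasp point.
Start: joints at [-1.301, 0.434, 0.025, 1.573, -0.012, 1.134, -0.075], TCP at [0.228, 0.582, 0.246] pointing down, gripper open.
Joint ranges: [-2.62, 2.62], [-0.44, 2.09], [-1.27, 1.32], [0.08, 2.57], [-1.32, 4.46], [0.12, 2], [-2.74, 2.74]. Speed limits (rad/s): [2.22, 2.22, 3.01, 3.01, 3.14, 3.14, 3.14].

## Interface

Orientations are given as a rotation vector (axis times angle).
In Python, from cell import monitor, imaging, workorder, outline_of gives the robot as it stands.
- The arm moves only by the tool move_arm, never from a script. Its argument "series" is a list of rows, each a list of 6 numbers: the shift along the world's x, y, z in cm, then the turn, a rotation vector about the world's x, y, z in degrees. A call has 1 to 8 rows; each row shifts and turns the commanded pose from where the row before left it; what a row does not reach is not made up. A row lasts 1/10 s, in which the tool goes at most 50 mm and 8.59 degrees, less where a joint would pass 70% of its speed; a pose out of reach is approached as far as the arm can. A call with a gripper value outside its range is refused whole. "grip" is the opening, from 0 (shut) to 1 (fully open), set as the call begins (left out, the last holds). The fingers move at their own pace and stop on an object; "force" is the grip in N (left out, the last holds). Time passes only in rows, so rows that do not move let the fingers close. It gives the time, the measured TCP pose, the force and the opening at its end, in the units of the state.
- monitor.observe(): the state, without advancing time (a new reading comes with each control period).
- imaging.get_image(name): name is "side" or "top"; returns a dict with "color" (420x560x3 uint8, red, green, blue), "fx", "fy", "cx", "cy" (pixels), "dist_coeffs" ([k1, k2, p1, p2, k3] as OpenCV has them; the pictures are not rectified), "rvec" (rotation vector, rad) and "tvec" (3), from world to camera coordinates, as OpenCV has them. Camera axes: x right, y down, z forward; pixel columns grow to the right and rows downward; lengths in m; the calibration is good to about 2 mm. A picture is of the moment at which its call begins. There is no depth.
- workorder.sign_off(): hands the job in, once; it reports no verdict.
Trained networks look in the newest picture that a camera, given by its name, has taken for a name from the list of things; names that differ only in an ending like _2 or _b are one class to them, and where a whole thing is asked for, a point or a joint stands for the part that bears it (a point fixed in the world has none). Each returns a list of dicts, best first, with "p" (0 to 1); they miss things now and then, are a little off and sometimes report something else, mostly with a low value. They report only what shows in the picture. A call takes as long as a camera call. They do not tell look-alikes from the thing itself.
- outline_of(camera, thing): "mask" (420x560 bool, what is visible of it) and "rect" ([left, top, width, height] in pixels, round what is visible of it).
The state is a dict: "clock": time; "joints": joint angles; "dq": joint speeds; "joint_efforts": joint torques, N m; "position": TCP position; "ee_rot": TCP orientation; "force": force on the tool from outside, world axes, zero at the start; "ft_torque": the same for the moment, N m; "width": opening from 0.0 (shut) to 1.0 (fully open).
Only numpy, scipy, OpenCV 4.12 (cv2) and the standard library are available. Lean on these libraries where they do the work, as an engineer would, in place of code of your own. Each camera call takes 0.05 s, during which the arm holds its last target. There are 200 camera calls.

## Task

Load both kit trays into the spring tray lift, lying flat one on top of the other: one tray is out on the counter, the other is in the stock case under one of its two sliding covers. Keep the trays level, set them down on the sprung platform instead of dropping them, and leave the tins, the tape roll and the bin where they are. When you finish, both covers of the case must be slid fully shut.

Things in the scene. Friction and masses are not known exactly. Their poses are not given: they have to be found in the camera images.
- tray_case_centre (a point): Kit tray that starts in the stock case: open sheet-steel tray 68 (its x) x 54 (its y) x 34 mm high, about 0.5 kg, with a black insert and six steel bushes below the rim. The point is its centre, 17 mm above its underside. It stands in one of the case's lanes, long side along the lane: 3 mm from the lane walls at its long sides, about 35 mm of free lane at each end.
- tray_counter_centre (a point): The other kit tray, just the same (68 x 54 x 34 mm, long side along its x), which starts on the open counter at any yaw. The point is its centre, 17 mm above its underside.
- case: Low aluminium stock case, fixed: 154 (x) x 324 (y) x 43 mm to its wall tops; origin at the centre of its underside. Inner floor 5 mm up. Four lanes along case x, 140 mm long, 61 mm wide, walls to 41 mm above the counter, centred at case y = +124.5, +62.5, -62.5, -124.5 mm. Two clear sliding covers on top: left one over the +y lanes, right one over the -y lanes.
- cover_left (a joint): Left cover (upper track), clear sheet 4 mm thick with its top 54 mm above the counter. 0 = shut, over the +y lanes; grows in m as it slides towards case -y over the other cover; 0.144 = fully open, which clears both lanes at +y. Slides with 1 to 2 N.
- cover_right (a joint): Right cover (lower track), clear sheet 4 mm thick with its top 47 mm above the counter. 0 = shut, over the -y lanes; grows in m as it slides towards case +y under the left cover; 0.144 = fully open, which clears both lanes at -y. Slides with 1 to 2 N. At full opening, its pull comes within 4 mm of the left cover's edge.
- cover_left_pull (a point): Pull lip of the left cover, an upright aluminium tab at its +y end, just outside the case wall: 50 mm along case x, 10 mm along case y, top 76 mm above the counter. The point is on the tab's middle, 10 mm below its top; it moves with the cover.
- cover_right_pull (a point): Pull lip of the right cover, the same tab at its -y end (50 mm along case x, 10 mm along case y, top 76 mm above the counter). The point is on the tab's middle, 10 mm below its top; it moves with the cover.
- lift: Spring tray lift, fixed: base 100 (x) x 130 (y) x 12 mm; origin under its centre. Two steel cheeks, 185 mm high (last 8 mm flared out), close its well at the +y and -y ends and wrap 7 mm round the corners. Well 74 mm along lift y, 60 mm along lift x; tray's long side goes along lift y. Its +x and -x sides, 60 mm wide between the corner lips, are open for fingers from 72 mm up. Spring housings out to y = +-57 mm.
- deck_top (a point): Centre of the top of the sprung platform, a steel plate 46 (lift x) x 66 (lift y) mm between the cheeks; axes as the lift. Unloaded it stands 130 mm above the counter, 55 mm below the cheek tops; it moves down with the load.
- deck (a joint): How far the sprung platform has sunk, in m: 0 unloaded, 0.095 at the bottom stop. Spring about 140 N/m and damped: each tray makes it sink by about its own height (23 to 43 mm).
- tin_1_centre (a point): Round aluminium tin with a lid, 52 mm across, 34 mm high, in a lane of the case; its centre. Not to be disturbed.
- tin_2_centre (a point): Another tin just the same, in another lane; its centre. Not to be disturbed.
- tape_centre (a point): Roll of packing tape lying flat on the counter, 96 mm across, 46 mm high, with a 74 mm hole; its centre. Not to be disturbed.
- bin_centre (a point): Open plastic parts bin on the counter, 75 (x) x 95 (y) x 45 mm high; its centre. Not to be disturbed.
Mind the look-alikes: they are no part of the job. Leave any brown or orange look-alike of the part that bears tray_counter_centre alone.

How it is judged:
At the end, for the whole second after the job is handed in: Both trays lie flat and at rest in the lift's well, one on the platform, one on top of it (within 7 mm of its middle and of their height, tilt under 0.07 rad), the platform sunk by over 35 mm; both covers shut to within 8 mm; the robot lets go of everything (x of tray_case_centre in the frame of deck_top between -0.007 and 0.007 m and y of tray_case_centre in the frame of deck_top between -0.007 and 0.007 m and angle between each of tray_case_centre, tray_counter_centre's own z axis and vertical below 0.07 rad and angle between the x axis of each of tray_case_centre, tray_counter_centre and the y axis of deck_top, either way round below 0.15 rad and x of tray_counter_centre in the frame of deck_top between -0.007 and 0.007 m and y of tray_counter_centre in the frame of deck_top between -0.007 and 0.007 m and linear speed of each of tray_case, tray_counter below 0.02 m/s and ((z of tray_case_centre in the frame of deck_top between 0.01 and 0.024 m and z of tray_counter_centre in the frame of deck_top between 0.044 and 0.058 m) or (z of tray_counter_centre in the frame of deck_top between 0.01 and 0.024 m and z of tray_case_centre in the frame of deck_top between 0.044 and 0.058 m)) and value of joint deck above 0.035 m and value of joint each of cover_left, cover_right below 0.008 m); the robot touches nothing.
It fails at once if a kit tray is tipped by more than 30 degrees (angle between any of tray_case_centre, tray_counter_centre's own z axis and vertical above 0.52 rad).
It fails at once if a tray is dropped into the lift (a tray comes down in its well faster than 0.45 m/s, as from a drop of over 10 mm) ((horizontal distance between tray_case_centre and deck_top below 0.02 m and z of tray_case_centre in the frame of deck_top below 0.1 m and linear speed of tray_case above 0.45 m/s) or (horizontal distance between tray_counter_centre and deck_top below 0.02 m and z of tray_counter_centre in the frame of deck_top below 0.1 m and linear speed of tray_counter above 0.45 m/s)).
It fails at once if a tin, the tape roll or the bin is moved by more than 30 mm (distance of any of tin_1_centre, tin_2_centre, tape_centre, bin_centre from where it was at the start of the episode above 0.03 m).
It also fails if it takes over 72 s, if anything falls off the work surface, if the arm or the gripper's body presses on something with over 40 N, if the wrist force passes 120 N, or if a joint passes its speed limit or range.

## Working session

There is one attempt and no reset: what is moved stays moved. The work goes in short steps, Python scripts to look and compute and a tool call to move; the robot and the scene stay as the last step left them, time stands still between calls to the robot, and variables do not carry over. Pictures are saved under pics/ and viewed, about 8 in all and at most 12, crops included, and the job is handed in when it is done.

Besides the shell and the picture viewer there is one more tool, called after "Call:" as name(argument=value, ...), one argument or row to a line, values as JSON. move_arm: Moves the arm, as the interface text tells. Its arguments: {"type":"object","properties":{"series":{"type":"array"},"grip":{"type":"number"},"force":{"type":"number"}},"required":["series"]}

```bash
mkdir -p pics; ls
python3 - <<'E'
from cell import monitor, imaging, workorder, outline_of
import cv2
print(monitor.observe())
for n in ("top","side"):
    im=imaging.get_image(n); cv2.imwrite(f"pics/{n}0.png",cv2.resize(im["color"][...,::-1],(800,600)))
    print(n,{k:v for k,v in im.items() if k!="color"})
    for t in ["tray_case_centre","tray_counter_centre","case","cover_left","cover_right","cover_left_pull","lift","deck_top","tin_1_centre","tape_centre","bin_centre"]:
        print(t,[(round(d["p"],2),d["rect"]) for d in outline_of(n,t)][:4])
E
```

```text
pics
{'clock': 0.0, 'joints': array([-1.30057951,  0.43521892,  0.02496291,  1.57410074, -0.01162887,
        1.13398256, -0.07511701]), 'dq': array([ 4.03308476e-04,  6.86976164e-05, -2.13008510e-03, -1.01746588e-03,
       -1.48244112e-04,  4.63340739e-05,  1.07961241e-03]), 'joint_efforts': array([-7.11962894e-04, -6.67855024e+01,  9.84521583e-01, -3.14455104e+01,
       -6.08005025e-02,  4.30322159e-02,  1.51814506e-04]), 'position': array([0.22751202, 0.58160383, 0.24494593]), 'ee_rot': array([-5.82339093e-01, -3.08696501e+00,  2.44116637e-03]), 'force': array([-1.33097411,  0.70447465,  0.92251268]), 'ft_torque': array([-0.02803451,  0.01677355,  0.0184157 ]), 'width': 0.996191430548059}
top {'fx': 455.16875581231875, 'fy': 455.16875581231875, 'cx': 277.1074908280856, 'cy': 209.44838117795598, 'dist_coeffs': array([0.05055743, 0.        , 0.        , 0.        , 0.        ]), 'rvec': array([ 2.2010605 , -2.17584802,  0.06409127]), 'tvec': array([0.04131643, 0.44735792, 1.25138404])}
tray_case_centre []
tray_counter_centre [(0.92, [219.1, 213.7, 28.6, 21.2]), (0.87, [161.4, 248.
[... 704 characters left out ...]
52, -0.03026945,  0.02102193]), 'tvec': array([-0.47033683,  0.12401008,  1.45324334])}
tray_case_centre []
tray_counter_centre [(0.96, [254.7, 184.6, 25.5, 16.7]), (0.58, [222.2, 182.3, 15.7, 17.3]), (0.58, [259.3, 163.5, 14.7, 20.2])]
case [(0.96, [300.0, 224.1, 72.1, 111.9])]
cover_left [(0.72, [304.1, 225.4, 60.3, 54.1])]
cover_right [(0.72, [306.1, 277.0, 61.4, 45.0])]
cover_left_pull [(0.98, [304.5, 228.7, 60.4, 55.7])]
lift [(0.69, [251.8, 220.9, 35.8, 40.0]), (0.68, [302.5, 154.2, 41.9, 76.8])]
deck_top [(0.49, [313.2, 178.5, 9.7, 7.9])]
tin_1_centre []
tape_centre [(0.97, [247.0, 295.4, 37.8, 39.2]), (0.74, [308.6, 277.5, 59.1, 44.9])]
bin_centre [(0.58, [250.0, 221.4, 38.2, 38.2])]
```

Run:
```python
import cv2,numpy as np
t=cv2.imread("pics/top0.png"); s=cv2.imread("pics/side0.png")
k=800/560
def crop(im,x0,y0,x1,y1,f): return cv2.resize(im[int(y0*k):int(y1*k),int(x0*k):int(x1*k)],(800,600),interpolation=cv2.INTER_CUBIC)
cv2.imwrite("pics/topc.png",crop(t,120,110,440,350,1)[:,:]);cv2.imwrite("pics/sidec.png",crop(s,190,150,430,330,1))
```

```text
(no output)
```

View pics/topc.png

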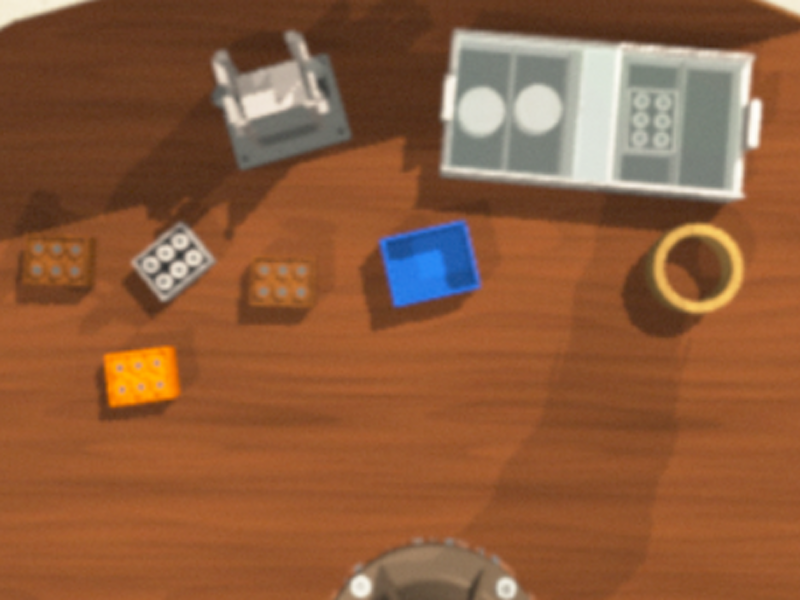

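View pics/sidec.png

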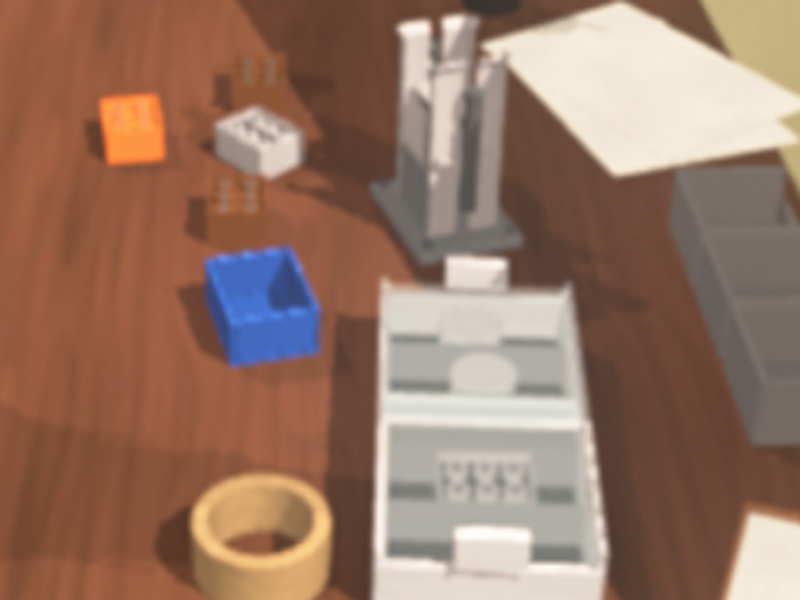

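The top view shows the silver tray at about (189,215), with two brown look-alikes at (148,215) and (233,223) and an orange one at (176,260). The trained network missed the silver tray here. I choose the silver tray, which also shows in the side view at (268,192).

The case tray is in the inner -y lane at about (381,158), under the right cover. Both tins are under the left cover.

```bash
cat > h.py <<'E'
import numpy as np,cv2
from scipy.optimize import minimize
from cell import monitor, imaging, outline_of
S=4
def proj(im,P):
    p,_=cv2.projectPoints(np.asarray(P,float).reshape(-1,1,3),im["rvec"],im["tvec"],np.array([[im["fx"],0,im["cx"]],[0,im["fy"],im["cy"]],[0,0,1]]),im["dist_coeffs"]); return p.reshape(-1,2)
def box(x0,x1,y0,y1,z0,z1): return np.array([[x,y,z] for x in(x0,x1) for y in(y0,y1) for z in(z0,z1)])/1000
TRAY=[box(-34,34,-27,27,0,34)]
PULL=lambda y:box(-25,25,y-5,y+5,45,76)
CASE=[box(-77,77,-162,162,0,43),box(-77,77,-162,162,40,54),PULL(167),PULL(-167)]
LIFT=[box(-50,50,-65,65,0,12)]+[b for s in(1,-1) for b in (box(-33,33,min(s*37,s*41),max(s*37,s*41),12,185),box(-20,20,min(s*37,s*57),max(s*37,s*57),12,72))]
def place(B,q,z=0):
    c,s=np.cos(q[2]),np.sin(q[2]); return B@np.array([[c,s,0],[-s,c,0],[0,0,1]])+[q[0],q[1],z]
def sil(im,M,q,r,z=0):
    m=np.zeros((r[3]*S,r[2]*S),np.uint8)
    for B in M:
        p=(proj(im,place(B,q,z))-[r[0],r[1]]+.5)*S
        cv2.fillConvexPoly(m,cv2.convexHull(np.round(p*16).astype(np.int32)),1,cv2.LINE_8,4)
    return m
def sat(im,r,th=75,vmin=70):
    c=im["color"][r[1]:r[1]+r[3],r[0]:r[0]+r[2]]
    c=cv2.resize(c,None,fx=S,fy=S,interpolation=cv2.INTER_CUBIC); h=cv2.cvtColor(c,cv2.COLOR_RGB2HSV)
    m=((h[...,1]<th)&(h[...,2]>vmin)).astype(np.uint8)
    n,l,st,_=cv2.connectedComponentsWithStats(m); k=1+np.argmax(st[1:,4]); return (l==k).astype(np.uint8)
def fit(M,views,q0,z=0):
    # views: list of (im,rect,mask)
    def f(q):
        e=0
        for im,r,m in views:
            s=sil(im,M,q,r,z); e+=1-(s&m).sum()/max(1,(s|m).sum())
        return e
    sx=np.array([q0]+[np.array(q0)+d for d in ([.012,0,0],[0,.012,0],[0,0,.2])])
    o=minimize(f,q0,method="Nelder-Mead",options=dict(initial_simplex=sx,xatol=1e-4,fatol=1e-5,maxiter=300)); return o.x,o.fun
def ground(im,uv,z):
    K=np.array([[im["fx"],0,im["cx"]],[0,im["fy"],im["cy"]],[0,0,1]])
    d=np.append(cv2.undistortPoints(np.array([[uv]],float),K,im["dist_coeffs"])[0,0],1)
    R=cv2.Rodrigues(im["rvec"])[0]; C=-R.T@im["tvec"]; d=R.T@d; return C+d*(z-C[2])/d[2]
def overlay(c,m,s):
    o=c.copy()
    for a,col in((m,(0,255,0)),(s,(0,0,255))):
        k,_=cv2.findContours(a,cv2.RETR_EXTERNAL,cv2.CHAIN_APPROX_NONE); cv2.drawContours(o,k,-1,col,1)
    return o
def crop(im,r): return cv2.resize(im["color"][r[1]:r[1]+r[3],r[0]:r[0]+r[2],::-1],None,fx=S,fy=S,interpolation=cv2.INTER_CUBIC)
E
cat > a.py <<'E'
from h import *
T=imaging.get_image("top");Sd=imaging.get_image("side")
C=[ -cv2.Rodrigues(i["rvec"])[0].T@i["tvec"] for i in(T,Sd)];print("cams",C)
rs={"tray":(TRAY,[168,195,45,42],[248,175,38,34],(189,215),.034),
    "case":(CASE,[285,112,150,85],[295,222,85,115],(359,156),.05),
    "lift":(LIFT,[198,112,68,72],[298,148,52,84],(237,160),.012)}
tiles=[]
for n,(M,rt,rsd,uv,z) in rs.items():
    g=ground(T,uv,z); v=[(T,rt,sat(T,rt)),(Sd,rsd,sat(Sd,rsd))]
    if n=="lift":  # keep clear of the case pull
        pass
    best=min((fit(M,v,[g[0],g[1],y]) for y in ([0,.6,-.6,1.2] if n!="case" else [0])),key=lambda a:a[1])
    print(n,best, "top only",fit(M,v[:1],best[0]),"side only",fit(M,v[1:],best[0]))
    for im,r,m in v: tiles.append(overlay(crop(im,r),m,sil(im,M,best[0],r)))
W=np.full((600,800,3),50,np.uint8)
pos=[(0,0),(0,190),(190,0),(190,610),(0,370),(340,560)]
for t,(y,x) in zip(tiles,[(0,0),(0,190),(175,0),(0,0),(310,300),(262,580)]):
    if t.shape[0]>400: t=t[:, :]; y,x=0,0; cv2.imwrite("pics/case_side.png",t); continue
    t=t[:600-y,:800-x]; W[y:y+t.shape[0],x:x+t.shape[1]]=t
cv2.imwrite("pics/fit.png",W)
E
python3 a.py
```

```text
cams [array([0.36878352, 0.04196152, 1.27672868]), array([ 0.43210985, -1.18986905,  0.86371531])]
tray (array([ 0.43029182,  0.29035856, -0.86363057]), np.float64(0.15023228920600828)) top only (array([ 0.43092983,  0.2909915 , -0.86661565]), np.float64(0.05420318078545927)) side only (array([ 0.42847465,  0.28741828, -0.85185095]), np.float64(0.04581381733021073))
case (array([ 0.59568648, -0.17067557, -0.0777178 ]), np.float64(0.09217733255431637)) top only (array([ 0.59643287, -0.16950355, -0.08097255]), np.float64(0.022725941545129746)) side only (array([ 0.5928029 , -0.17152433, -0.07126474]), np.float64(0.060735925669166524))
lift (array([0.60224019, 0.17355093, 0.2867373 ]), np.float64(0.24524815744288786)) top only (array([0.60319468, 0.17380627, 0.29411726]), np.float64(0.08130536437580271)) side only (array([0.59974345, 0.17026394, 0.30457655]), np.float64(0.13288158400615147))
```

View pics/fit.png

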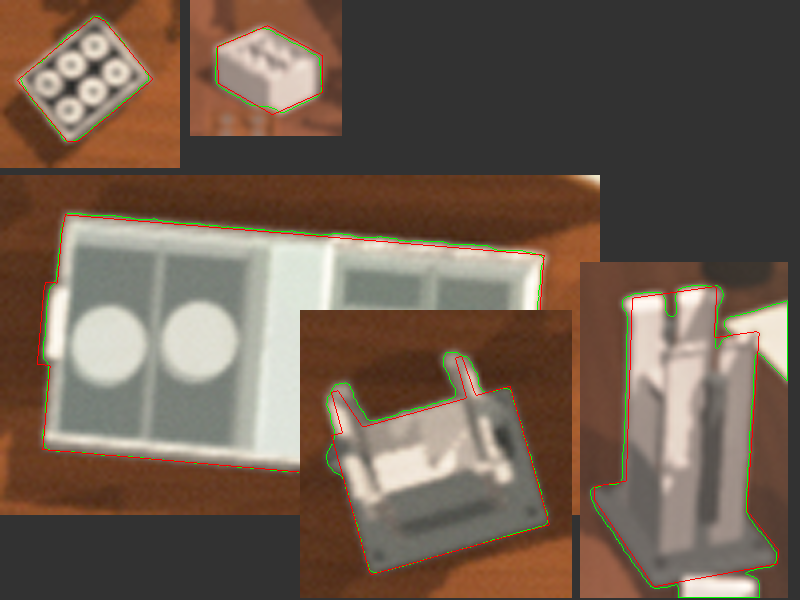

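Call:
move_arm(
  series=[
    [2.53,-3.65,-0.8,0,0,-3.51],
    [2.53,-3.65,-0.8,0,0,-3.51],
    [2.53,-3.65,-0.8,0,0,-3.51],
    [2.53,-3.65,-0.8,0,0,-3.51],
    [2.53,-3.65,-0.8,0,0,-3.51],
    [2.53,-3.65,-0.8,0,0,-3.51],
    [2.53,-3.65,-0.8,0,0,-3.51],
    [2.53,-3.65,-0.8,0,0,-3.51],
  ],
  grip=1,
  force=20,
)

```text
clock: 2.1
position: [0.4309, 0.2886, 0.1818]
ee_rot: [1.317, 2.852, 0.001]
force: [0.8, 0.9, -0.1]
width: 1.004
```

Call:
move_arm(
  series=[
    [-0.05,0.05,-4,0,0,0],
    [0,0,-4,0,0,0],
    [0,0,-3.3,0,0,0],
    [0,0,-2,0,0,0],
    [0,0,-1.5,0,0,0],
    [0,0,-0.5,0,0,0],
    [0,0,0,0,0,0],
  ],
)

```text
clock: 2.8
position: [0.4294, 0.2904, 0.0284]
ee_rot: [-1.314, -2.853, 0.001]
force: [-0.4, -0.0, 0.5]
width: 1.002
```

Call:
move_arm(
  series=[
    [0,0,0,0,0,0],
    [0,0,0,0,0,0],
    [0,0,0,0,0,0],
    [0,0,0,0,0,0],
    [0,0,0,0,0,0],
  ],
  grip=0,
  force=25,
)

```text
clock: 3.3
position: [0.4297, 0.2907, 0.029]
ee_rot: [1.314, 2.853, 0.001]
force: [-0.4, -0.9, 0.1]
width: 0.612
```

Call:
move_arm(
  series=[
    [0,0,0,0,0,0],
    [0,0,0.5,0,0,0],
    [0,0,1.5,0,0,0],
    [0,0,3,0,0,0],
    [0,0,4,0,0,0],
    [0,0,4,0,0,0],
    [0,0,4,0,0,0],
    [0,0,3.6,0,0,0],
  ],
)

```text
clock: 4.1
position: [0.4292, 0.2902, 0.2367]
ee_rot: [1.314, 2.854, 0.0]
force: [0.3, 0.9, -4.0]
width: 0.582
```

Call:
move_arm(
  series=[
    [0,0,1,0,0,0],
    [0,0,0,0,0,0],
    [0,0,0,0,0,0],
  ],
)

```text
clock: 4.4
position: [0.4287, 0.29, 0.2431]
ee_rot: [-1.313, -2.853, 0.004]
force: [-0.0, -0.3, -4.1]
width: 0.59
```

Run:
```python
from h import *
o=monitor.observe();print(o)
T=imaging.get_image("top");Sd=imaging.get_image("side")
p=o["position"]
out=[]
for im in(T,Sd):
    c=proj(im,[p-[0,0,.012]])[0]; x,y=c; r=[int(x)-38,int(y)-30,76,60]; print(c)
    out.append(overlay(crop(im,r),sat(im,r,75,70),sil(im,TRAY,[p[0],p[1],-.862],r,p[2]-.029)))
cv2.imwrite("pics/held.png",np.hstack(out))
```

```text
{'clock': 4.4, 'joints': array([-0.88689486,  0.26252297,  0.23642426,  1.84883784, -0.07039278,
        1.0408057 ,  0.08550981]), 'dq': array([ 0.00390225,  0.01732879, -0.00152584,  0.01127757,  0.00149292,
        0.00174765,  0.00023913]), 'joint_efforts': array([ 5.35952090e-02, -5.43537283e+01,  2.70272277e+00, -3.24923837e+01,
       -2.62427574e-02,  5.76850434e-02, -1.10384120e-02]), 'position': array([0.42867886, 0.29001116, 0.24306903]), 'ee_rot': array([-1.31316   , -2.85280382,  0.0035561 ]), 'force': array([-0.02833333, -0.31964681, -4.08095314]), 'ft_torque': array([-0.10584075,  0.0796759 ,  0.00669842]), 'width': 0.589535321813501}
[170.71105152 210.2973756 ]
[266.06671416 130.83322923]
```

View pics/held.png

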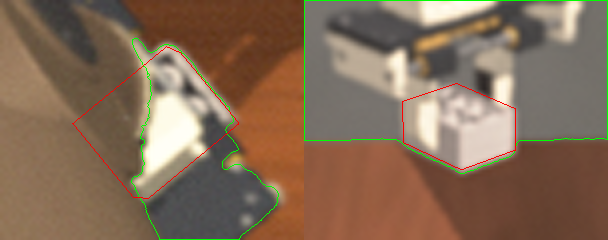

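Call:
move_arm(
  series=[
    [2.47,-1.66,0.2,0,0,-3.4],
    [2.47,-1.66,0,0,0,-3.4],
    [2.47,-1.66,0,0,0,-3.4],
    [2.47,-1.66,0,0,0,-3.4],
    [2.47,-1.66,0,0,0,-3.4],
    [2.47,-1.66,0,0,0,-3.4],
    [2.48,-1.64,0,0,0,-3.4],
    [0,0,0,0,0,0],
  ],
)

```text
clock: 5.3
position: [0.605, 0.1702, 0.2446]
ee_rot: [1.882, 2.513, -0.006]
force: [-0.2, -0.3, -3.9]
width: 0.586
```

Call:
move_arm(
  series=[
    [0,0,0,0,0,0],
    [0,0,0,0,0,0],
  ],
)

```text
clock: 5.5
position: [0.6014, 0.1754, 0.2454]
ee_rot: [-1.871, -2.521, 0.003]
force: [0.2, 0.4, -5.1]
width: 0.586
```

```bash
cat > see.py <<'E'
from h import *
import sys
yaw=float(sys.argv[2]); dz=float(sys.argv[3])
o=monitor.observe();p=o["position"];R=cv2.Rodrigues(o["ee_rot"])[0]
print(o["clock"],p.round(4),"ytool",np.degrees(np.arctan2(R[1,1],R[0,1]))%180,"tilt",R[:,2].round(4),o["force"].round(1),o["width"])
T=imaging.get_image("top");Sd=imaging.get_image("side")
out=[]
for im in(T,Sd):
    x,y=proj(im,[p-[0,0,.02]])[0]; r=[int(x)-48,int(y)-50,96,100]
    s=sil(im,TRAY,[p[0],p[1],yaw],r,p[2]-dz)
    out.append(overlay(crop(im,r),s,s))
cv2.imwrite(sys.argv[1],np.hstack(out))
E
python3 see.py pics/lift1.png -1.279 0.029
```

```text
5.5 [0.6014 0.1754 0.2454] ytool 16.84197952229643 tilt [-2.5e-03 -3.0e-04 -1.0e+00] [ 0.2  0.4 -5.1] 0.5860144942442449
```

View pics/lift1.png

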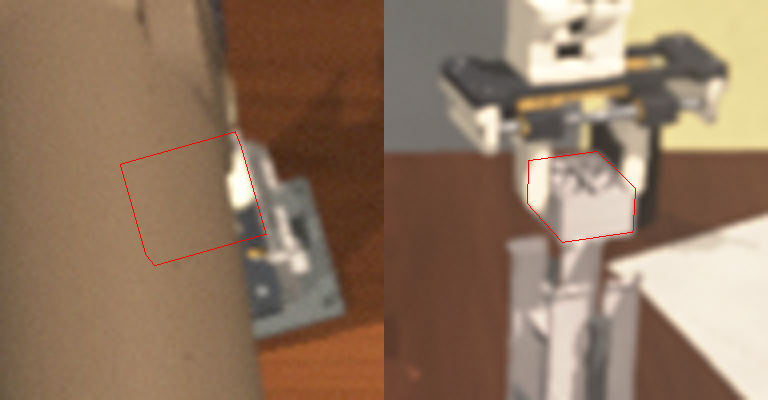

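```bash
cat > avg.py <<'E'
from h import *
P=[]
for i in range(5):
    imaging.get_image("side"); o=monitor.observe(); P.append(np.r_[o["position"],o["force"]])
P=np.array(P);R=cv2.Rodrigues(o["ee_rot"])[0]
print(P.mean(0).round(4),P.std(0)[:3].round(4),"y",np.degrees(np.arctan2(R[1,1],R[0,1]))%180,"w",o["width"],o["clock"])
E
python3 avg.py
```

```text
[ 0.6021  0.1752  0.2467 -0.2454  0.1225 -3.938 ] [0.0002 0.0002 0.0002] y 16.795106421358756 w 0.5853974835467007 5.85
```

Call:
move_arm(
  series=[
    [0,-0.1,-1.5,0,0,0],
    [0,0,-1.2,0,0,0],
    [0,0,-1,0,0,0],
    [0,0,-1,0,0,0],
    [0,0,-1,0,0,0],
    [0,0,-1,0,0,0],
    [0,0,0,0,0,0],
  ],
)

```text
clock: 6.55
position: [0.6017, 0.1734, 0.178]
ee_rot: [-1.873, -2.52, 0.003]
force: [-0.3, -0.1, -3.5]
width: 0.586
```

Call:
move_arm(
  series=[
    [0,0,-1,0,0,0],
    [0,0,-0.8,0,0,0],
    [0,0,-0.8,0,0,0],
    [0,0,-0.5,0,0,0],
    [0,0,-0.3,0,0,0],
    [0,0,0,0,0,0],
    [0,0,0,0,0,0],
  ],
)

```text
clock: 7.25
position: [0.6026, 0.1736, 0.1459]
ee_rot: [1.874, 2.521, 0.0]
force: [0.0, 0.2, -2.5]
width: 0.586
```

Call:
move_arm(
  series=[
    [0,0,0,0,0,0],
    [0,0,0,0,0,0],
    [0,0,0,0,0,0],
    [0,0,0,0,0,0],
  ],
  grip=0.85,
)

```text
clock: 7.65
position: [0.6027, 0.1736, 0.146]
ee_rot: [1.874, 2.521, 0.001]
force: [0.6, 0.5, -0.0]
width: 0.84
```

Call:
move_arm(
  series=[
    [0,0,1,0,0,0],
    [0,0,2,0,0,0],
    [0,0,4,0,0,0],
    [0,0,4,0,0,0],
    [0,-4,2,0,0,0],
    [0,-4.5,0,0,0,0],
    [0,-4.5,0,0,0,0],
    [0,-4.5,0,0,0,0],
  ],
)

```text
clock: 8.45
position: [0.6025, -0.0031, 0.277]
ee_rot: [1.873, 2.521, 0.002]
force: [0.9, 0.2, -1.0]
width: 0.849
```

Run:
```python
from h import *
T=imaging.get_image("top");Sd=imaging.get_image("side")
r1=[385,112,50,85];r2=[295,270,85,67]
for im,r,q in((T,r1,[.5964,-.1695,-.081]),(Sd,r2,[.5928,-.1715,-.071])):
    m=sat(im,r)
    print([(y,round(float((sil(im,[*CASE[:2],PULL(-y)],q,r)^m).sum())/S/S,1)) for y in range(157,172,1)])
r=[290,130,70,115];r3=[355,115,85,80]
W=np.zeros((600,800,3),np.uint8);a=crop(Sd,r);b=crop(T,r3);W[:460,:280]=a;W[:320,290:630]=b
cv2.imwrite("pics/chk1.png",W)
```

```text
[(157, 97.3), (158, 89.7), (159, 82.3), (160, 74.6), (161, 67.2), (162, 60.5), (163, 54.1), (164, 52.1), (165, 57.9), (166, 65.7), (167, 73.8), (168, 82.4), (169, 91.0), (170, 99.4), (171, 113.1)]
[(157, 147.4), (158, 147.4), (159, 147.4), (160, 147.4), (161, 147.4), (162, 147.4), (163, 147.4), (164, 147.4), (165, 147.4), (166, 147.4), (167, 147.4), (168, 147.4), (169, 147.4), (170, 147.4), (171, 147.4)]
```

View pics/chk1.png

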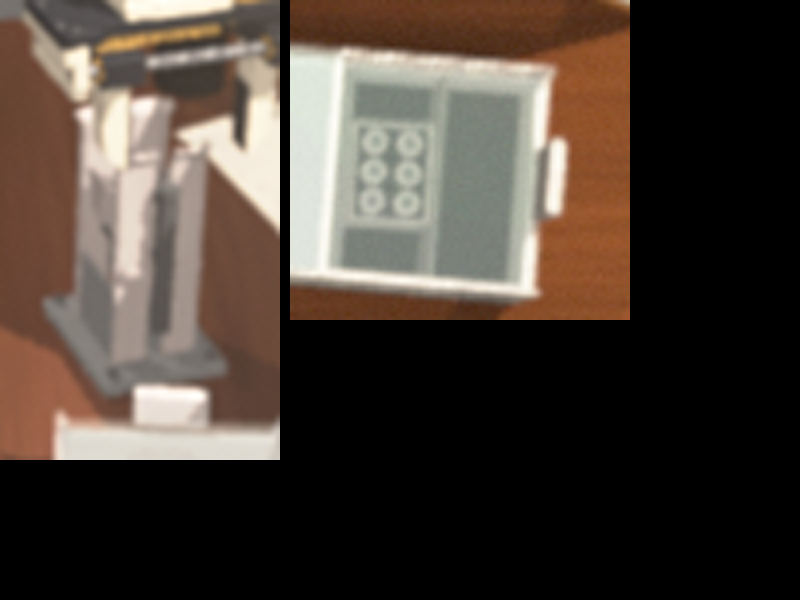

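The side view shows the lift with no tray standing proud, so tray 1 has sunk into the well. The right pull is at about (438,158) in the top view. Next I go to that pull.

Call:
move_arm(
  series=[
    [-0.25,-4.14,-1.2,0,0,8.55],
    [-0.25,-4.14,-1.2,0,0,8.55],
    [-0.25,-4.14,-1.2,0,0,8.55],
    [-0.25,-4.14,-1.2,0,0,8.55],
    [-0.25,-4.14,-1.2,0,0,8.55],
    [-0.25,-4.14,-1.2,0,0,8.55],
    [-0.25,-4.14,-1.2,0,0,8.55],
    [-0.25,-4.14,-1.2,0,0,8.55],
  ],
  grip=0.85,
)

```text
clock: 9.35
position: [0.5826, -0.3342, 0.1801]
ee_rot: [0.123, 3.138, -0.0]
force: [0.8, -0.7, -0.7]
width: 0.85
```

Call:
move_arm(
  series=[
    [0,0,0,0,0,0],
    [0,0,0,0,0,0],
    [0,0,0,0,0,0],
  ],
  grip=0.6,
)

```text
clock: 9.65
position: [0.5833, -0.3314, 0.1803]
ee_rot: [0.133, 3.138, 0.001]
force: [0.1, 0.7, -0.1]
width: 0.641
```

```bash
python3 avg.py
```

```text
[ 0.5834 -0.3311  0.1803  0.3258  0.2899 -0.2925] [0.0001 0.0002 0.0001] y 85.23582878404379 w 0.603399621367502 9.9
```

Call:
move_arm(
  series=[
    [-0.1,-0.35,-3,0,0,0.3],
    [0,0,-3,0,0,0],
    [0,0,-2.5,0,0,0],
    [0,0,-1.3,0,0,0],
    [0,0,-0.5,0,0,0],
    [0,0,0,0,0,0],
  ],
)

```text
clock: 10.5
position: [0.5818, -0.336, 0.0769]
ee_rot: [-0.124, -3.139, -0.0]
force: [-0.1, 0.5, -0.4]
width: 0.605
```

Call:
move_arm(
  series=[
    [0,0,0,0,0,0],
    [0,0,0,0,0,0],
    [0,0,0,0,0,0],
    [0,0,0,0,0,0],
    [0,0,0,0,0,0],
    [0,0,0,0,0,0],
  ],
  grip=0,
  force=8,
)

```text
clock: 11.1
position: [0.5816, -0.3359, 0.0768]
ee_rot: [0.124, 3.139, 0.001]
force: [0.2, 2.0, 0.6]
width: 0.126
```

```bash
python3 avg.py
```

```text
[ 0.5817 -0.3358  0.0768  0.0911  1.8006  1.8861] [0. 0. 0.] y 85.46273742391742 w 0.10964177331482766 11.35
```

Call:
move_arm(
  series=[
    [0.08,1,0,0,0,0],
    [0.17,2.2,0,0,0,0],
    [0.19,2.5,0,0,0,0],
    [0.19,2.5,0,0,0,0],
    [0.19,2.5,0,0,0,0],
    [0.16,2,0,0,0,0],
    [0.09,1.1,0,0,0,0],
    [0.04,0.45,0,0,0,0],
  ],
)

```text
clock: 12.15
position: [0.5928, -0.1945, 0.0769]
ee_rot: [0.124, 3.138, -0.004]
force: [2.3, -13.1, -3.3]
width: 0.111
```

```bash
python3 avg.py
```

```text
[ 0.5928 -0.1947  0.0769  1.3997 -3.1666 -0.5985] [0. 0. 0.] y 85.4038822784727 w 0.1096719753887429 12.4
```

Call:
move_arm(
  series=[
    [0,0,0,0,0,0],
    [0,0,0,0,0,0],
    [0,0,0,0,0,0],
    [0,0,1,0,0,0],
    [0,0,3,0,0,0],
    [0,0,4,0,0,0],
    [0,0,4,0,0,-8.5],
    [0,0,2,0,0,-8.5],
  ],
  grip=0.5,
)

```text
clock: 13.2
position: [0.5938, -0.1941, 0.2213]
ee_rot: [0.595, 3.08, 0.001]
force: [-0.2, 0.1, 0.6]
width: 0.5
```

Call:
move_arm(
  series=[
    [0,-1,0,0,0,-8.5],
    [0,-1,0,0,0,-8.5],
    [0,-0.5,0,0,0,-8.5],
    [0,-0.5,0,0,0,-8.5],
    [0,-0.5,0,0,0,-8.5],
    [0,-0.2,0,0,0,-8.5],
    [0,0,0,0,0,-8.5],
    [0,0,0,0,0,-8.5],
  ],
  grip=0.9,
)

```text
clock: 14.0
position: [0.5926, -0.2305, 0.2175]
ee_rot: [2.219, 2.223, 0.001]
force: [-0.2, -0.1, 0.0]
width: 0.904
```

```bash
python3 avg.py
python3 - <<'E'
from h import *
T=imaging.get_image("top");Sd=imaging.get_image("side")
print(ground(T,(380.5,158.3),.039))
cv2.imwrite("pics/open.png",np.hstack([crop(Sd,[285,200,100,130]),crop(T,[345,100,90,130])]))
E
```

```text
[ 0.5927 -0.2303  0.2172  0.246   0.1498  0.4025] [0.     0.0001 0.0001] y 0.7079233562901343 w 0.9010408653298317 14.25
[ 0.58857031 -0.23453945  0.039     ]
```

View pics/open.png

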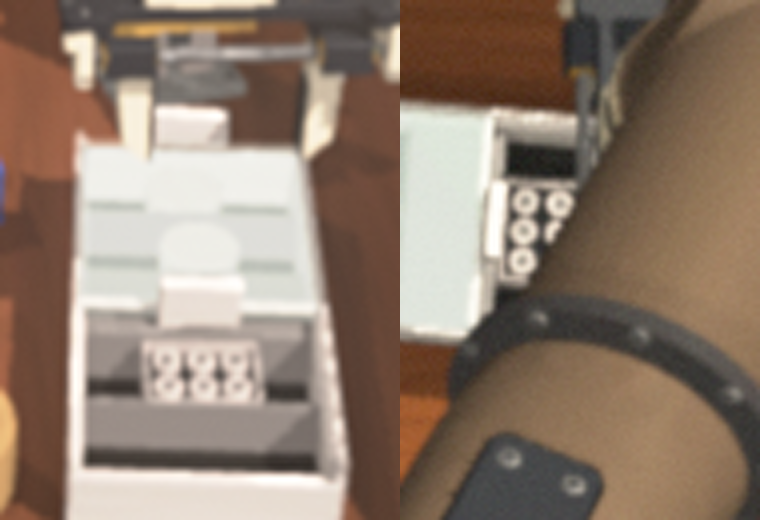

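Call:
move_arm(
  series=[
    [-0.37,-0.37,-3,0,0,-5.2],
    [0,0,-3.5,0,0,0],
    [0,0,-3.5,0,0,0],
    [0,0,-3,0,0,0],
    [0,0,0,0,0,0],
    [0,0,0,0,0,0],
  ],
)

```text
clock: 14.95
position: [0.589, -0.2346, 0.0873]
ee_rot: [-2.311, -2.128, 0.0]
force: [0.3, -0.1, 0.4]
width: 0.9
```

```bash
python3 avg.py
```

```text
[ 0.59   -0.2349  0.0886  0.2209  0.0595 -0.1109] [0.0001 0.0001 0.0002] y 175.2705369522557 w 0.900893579226676 15.2
```

Call:
move_arm(
  series=[
    [0,0.05,-1.5,0,0,0.2],
    [0,0,-1.2,0,0,0],
    [0,0,-1,0,0,0],
    [0,0,-0.8,0,0,0],
    [0,0,-0.7,0,0,0],
    [0,0,0,0,0,0],
    [0,0,0,0,0,0],
  ],
)

```text
clock: 15.9
position: [0.589, -0.234, 0.0347]
ee_rot: [-2.308, -2.131, 0.0]
force: [0.6, 0.9, 0.4]
width: 0.899
```

Call:
move_arm(
  series=[
    [0,0,0,0,0,0],
    [0,0,0,0,0,0],
    [0,0,0,0,0,0],
    [0,0,0,0,0,0],
    [0,0,0,0,0,0],
    [0,0,0,0,0,0],
  ],
  grip=0,
  force=25,
)

```text
clock: 16.5
position: [0.5894, -0.234, 0.0352]
ee_rot: [2.307, 2.131, 0.001]
force: [0.4, 0.1, 4.9]
width: 0.741
```

```bash
python3 avg.py
```

```text
[ 0.5894 -0.234   0.0352  0.466   0.2276  5.5165] [0. 0. 0.] y 175.45679211583877 w 0.7392410829570577 16.75
```

Call:
move_arm(
  series=[
    [0,0,0.4,0,0,0],
    [0,0,1,0,0,0],
    [0,0,1.5,0,0,0],
    [0,0,2,0,0,0],
    [0,0,3,0,0,0],
    [0,0,3,0,0,0],
    [0,0,2,0,0,0],
    [0,0,0,0,0,0],
  ],
)

```text
clock: 17.55
position: [0.5904, -0.2348, 0.1677]
ee_rot: [2.304, 2.128, 0.005]
force: [0.3, 0.5, -4.2]
width: 0.738
```

Call:
move_arm(
  series=[
    [-1.6,0.75,0,0,0,-5.6],
    [-2.5,1.15,0,0,0,-5.6],
    [-2.5,1.15,0,0,0,-5.6],
    [-2.5,1.15,0,0,0,-5.6],
    [-2.5,1.15,0,0,0,-5.6],
    [-2.5,1.15,0,0,0,-5.6],
    [-2.5,1.15,0,0,0,-5.6],
    [-2.3,1.25,0,0,0,-5.8],
  ],
)

```text
clock: 18.35
position: [0.398, -0.1442, 0.163]
ee_rot: [-2.949, -1.079, 0.002]
force: [-0.0, -0.2, -4.0]
width: 0.739
```

```bash
python3 avg.py;  python3 see.py pics/held2.png -0.86 0.0302
```

```text
[ 0.3975 -0.1434  0.163  -0.9281  0.5128 -3.877 ] [0.0026 0.001  0.0006] y 130.54934134715842 w 0.7368382480742309 18.6
18.6 [ 0.4004 -0.1448  0.1638] ytool 130.54934134715842 tilt [ 7.e-04 -2.e-04 -1.e+00] [ 0.5  0.3 -3.8] 0.7368382480742309
```

View pics/held2.png

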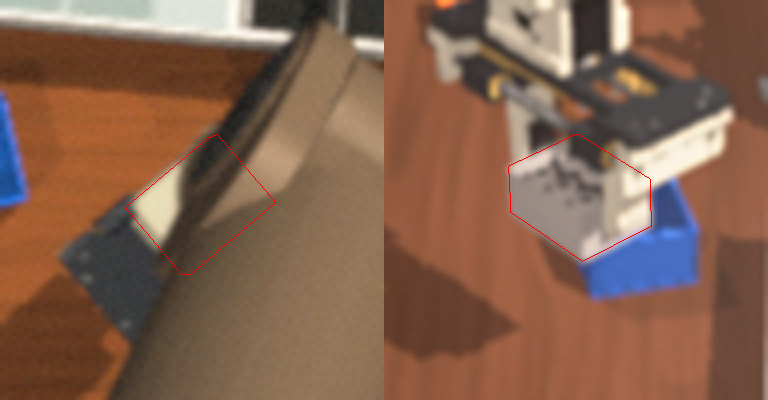

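Call:
move_arm(
  series=[
    [0,0,-2.5,0,0,0],
    [0,0,-3,0,0,0],
    [0,0,-3,0,0,0],
    [0,0,-2,0,0,0],
    [0,0,-1.3,0,0,0],
    [0,0,0,0,0,0],
    [0,0,0,0,0,0],
  ],
)

```text
clock: 19.4
position: [0.4003, -0.1455, 0.0458]
ee_rot: [2.948, 1.085, -0.001]
force: [-0.5, -0.6, -4.3]
width: 0.737
```

```bash
python3 avg.py
```

```text
[ 0.4006 -0.1451  0.0463  0.0585 -0.0256 -3.947 ] [0.0001 0.0002 0.0001] y 130.47469359331663 w 0.744903678353259 19.65
```

Call:
move_arm(
  series=[
    [0,0,-0.6,0,0,0],
    [0,0,-0.4,0,0,0],
    [0,0,-0.3,0,0,0],
    [0,0,-0.2,0,0,0],
    [0,0,-0.1,0,0,0],
    [0,0,0,0,0,0],
  ],
)

```text
clock: 20.25
position: [0.3998, -0.1448, 0.03]
ee_rot: [-2.947, -1.086, -0.0]
force: [-3.2, 2.1, 7.7]
width: 0.734
```

```bash
python3 avg.py
```

```text
[ 0.3998 -0.1448  0.03   -2.8985  1.0867  8.1842] [0. 0. 0.] y 130.4493992043465 w 0.7363085877906717 20.5
```

Call:
move_arm(
  series=[
    [0,0,0,0,0,0],
    [0,0,0,0,0,0],
    [0,0,0,0,0,0],
    [0,0,0.5,0,0,0],
    [0,0,2,0,0,0],
    [0,0,3,0,0,0],
    [0,0,2,0,0,8],
    [0,0,0,0,0,8],
  ],
  grip=0.95,
)

```text
clock: 21.3
position: [0.4013, -0.1453, 0.107]
ee_rot: [2.762, 1.492, 0.004]
force: [0.6, 0.4, 0.2]
width: 0.95
```

Call:
move_arm(
  series=[
    [0,0,0,0,0,8],
    [0,0,0,0,0,8],
    [0,0,0,0,0,8],
    [0,0,0,0,0,8],
    [0,0,0,0,0,8],
    [0,0,0,0,0,8],
    [0,0,0,0,0,8],
    [0,0,0,0,0,8],
  ],
)

```text
clock: 22.1
position: [0.3999, -0.145, 0.105]
ee_rot: [1.552, 2.731, -0.0]
force: [-0.4, -0.1, -0.1]
width: 0.952
```

Call:
move_arm(
  series=[
    [0,0,0,0,0,8],
    [0,0,0,0,0,2],
    [0,0,0,0,0,0],
    [0,0,0,0,0,0],
  ],
)

```text
clock: 22.5
position: [0.3999, -0.1449, 0.1048]
ee_rot: [1.321, 2.85, -0.0]
force: [-0.8, 0.1, -0.4]
width: 0.95
```

```bash
python3 avg.py
```

```text
[ 0.4    -0.1448  0.1047 -0.1246 -0.0836 -0.1059] [0. 0. 0.] y 40.41309565890615 w 0.9500927668105713 22.75
```

Call:
move_arm(
  series=[
    [0,0,-2.5,0,0,0],
    [0,0,-2.2,0,0,0],
    [0,0,-1.5,0,0,0],
    [0,0,-1,0,0,0],
    [0,0,-0.35,0,0,0],
    [0,0,0,0,0,0],
    [0,0,0,0,0,0],
  ],
)

```text
clock: 23.45
position: [0.4003, -0.1449, 0.0297]
ee_rot: [1.316, 2.852, 0.0]
force: [0.3, 0.1, 0.3]
width: 0.949
```

Call:
move_arm(
  series=[
    [0,0,0,0,0,0],
    [0,0,0,0,0,0],
    [0,0,0,0,0,0],
    [0,0,0,0,0,0],
    [0,0,0,0,0,0],
    [0,0,0,0,0,0],
  ],
  grip=0,
  force=25,
)

```text
clock: 24.05
position: [0.4, -0.1448, 0.0293]
ee_rot: [1.316, 2.852, 0.0]
force: [-0.3, 0.4, 3.5]
width: 0.587
```

```bash
python3 avg.py
```

```text
[ 0.4    -0.1448  0.0293 -0.3435  0.6352  4.2037] [0. 0. 0.] y 40.454347128437306 w 0.5851070684512909 24.3
```

Call:
move_arm(
  series=[
    [0,0,0.4,0,0,0],
    [0,0,1.5,0,0,0],
    [0,0,3,0,0,0],
    [0,0,4,0,0,0],
    [0,0,4,0,0,0],
    [0,0,4,0,0,0],
    [0,0,3.5,0,0,0],
    [0,0,1.6,0,0,0],
  ],
)

```text
clock: 25.1
position: [0.4003, -0.1452, 0.252]
ee_rot: [1.316, 2.85, 0.002]
force: [1.3, -0.0, -3.8]
width: 0.587
```

Call:
move_arm(
  series=[
    [1,1.5,0.2,0,0,-2],
    [2,3,0,0,0,-3],
    [2.5,4,0,0,0,-3],
    [2.5,4,0,0,0,-3],
    [2.5,4,0,0,0,-3],
    [2.5,4,0,0,0,-3],
    [2.5,4,0,0,0,-3],
    [2,3,0,0,0,-2],
  ],
)

```text
clock: 25.9
position: [0.5751, 0.1333, 0.2504]
ee_rot: [-1.836, -2.548, 0.001]
force: [0.6, -0.0, -4.7]
width: 0.587
```

Call:
move_arm(
  series=[
    [1.5,2.5,0,0,0,-1.8],
    [1.2,1.8,0,0,0,0],
    [0,0,0,0,0,0],
    [0,0,0,0,0,0],
    [0,0,0,0,0,0],
  ],
)

```text
clock: 26.4
position: [0.6013, 0.1718, 0.2509]
ee_rot: [-1.878, -2.518, 0.002]
force: [-0.8, 0.1, -3.8]
width: 0.585
```

```bash
python3 avg.py;  python3 see.py pics/lift2.png -1.279 0.0293
```

```text
[ 0.6017  0.1721  0.2514  0.1668 -0.1071 -3.8331] [0.0001 0.0003 0.0001] y 16.604397023066156 w 0.585736035107558 26.65
26.65 [0.6018 0.1725 0.2515] ytool 16.604397023066156 tilt [ 2.e-04  1.e-04 -1.e+00] [-0.1  0.5 -3.8] 0.585736035107558
```

View pics/lift2.png

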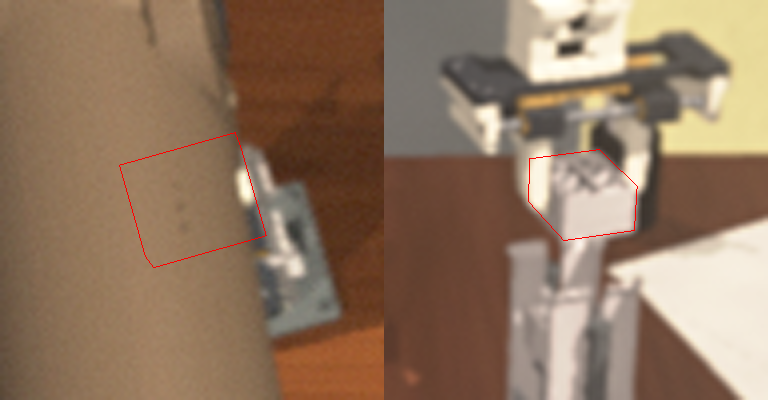

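Call:
move_arm(
  series=[
    [0,0.05,-1.5,0,0,0.1],
    [0,0,-1.5,0,0,0],
    [0,0,-1,0,0,0],
    [0,0,-1,0,0,0],
    [0,0,-1,0,0,0],
    [0,0,-0.8,0,0,0],
    [0,0,0,0,0,0],
  ],
)

```text
clock: 27.45
position: [0.6014, 0.1736, 0.182]
ee_rot: [-1.873, -2.521, 0.003]
force: [-0.2, -0.8, -4.2]
width: 0.585
```

Call:
move_arm(
  series=[
    [0,0,-0.8,0,0,0],
    [0,0,-0.8,0,0,0],
    [0,0,-0.8,0,0,0],
    [0,0,-0.8,0,0,0],
    [0,0,-0.5,0,0,0],
    [0,0,-0.2,0,0,0],
    [0,0,0,0,0,0],
    [0,0,0,0,0,0],
  ],
)

```text
clock: 28.25
position: [0.6021, 0.1737, 0.1445]
ee_rot: [1.874, 2.521, 0.0]
force: [0.8, 0.8, -1.5]
width: 0.584
```

```bash
python3 avg.py
```

```text
[ 0.602   0.1737  0.1445  0.6417 -0.0524 -0.8536] [0. 0. 0.] y 16.757938289717096 w 0.5840337632023179 28.5
```

Call:
move_arm(
  series=[
    [0,0,0,0,0,0],
    [0,0,0,0,0,0],
    [0,0,0,0,0,0],
    [0,0,0,0,0,0],
  ],
  grip=0.85,
)

```text
clock: 28.9
position: [0.6019, 0.1736, 0.1442]
ee_rot: [-1.874, -2.521, 0.0]
force: [-0.1, 0.4, -0.2]
width: 0.84
```

Call:
move_arm(
  series=[
    [0,0,1,0,0,0],
    [0,0,2,0,0,0],
    [0,0,4,0,0,0],
    [0,0,4,0,0,0],
    [0,-4,1,0,0,8.5],
    [0,-4.5,0,0,0,8.5],
    [0,-4.5,0,0,0,8.5],
    [0,-4.5,0,0,0,8.5],
  ],
)

```text
clock: 29.7
position: [0.6019, -0.003, 0.2654]
ee_rot: [1.045, 2.961, 0.001]
force: [1.1, 0.6, -0.5]
width: 0.851
```

Call:
move_arm(
  series=[
    [0,-4.5,0,0,0,8.5],
    [0,-4.5,0,0,0,8.5],
    [0,-4.5,-1,0,0,8.5],
    [-0.3,-4,-2,0,0,8.5],
    [-0.6,-1.8,-2,0,0,0.7],
    [0,0,0,0,0,0],
    [0,0,0,0,0,0],
  ],
  grip=0.6,
)

```text
clock: 30.4
position: [0.5929, -0.1942, 0.2147]
ee_rot: [-0.127, -3.139, -0.001]
force: [0.9, 0.9, 0.2]
width: 0.599
```

```bash
python3 avg.py
python3 - <<'E'
from h import *
T=imaging.get_image("top");Sd=imaging.get_image("side")
cv2.imwrite("pics/lift3.png",np.hstack([crop(T,[195,105,80,90]),crop(Sd,[285,140,80,90])]))
E
```

```text
[ 0.594  -0.1928  0.2154 -0.3539 -0.0576 -0.0981] [0.0002 0.0002 0.0001] y 85.57283252251749 w 0.5987663194534555 30.65
```

View pics/lift3.png

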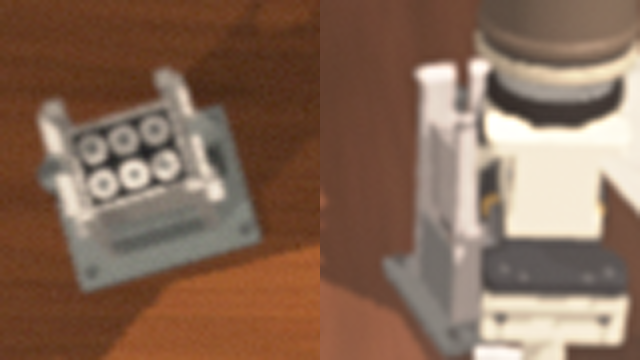

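The top view shows a tray lying level between the cheeks at about (229,143). Next I close the cover.

Call:
move_arm(
  series=[
    [-0.1,-0.2,-4,0,0,0],
    [0,0,-4,0,0,0],
    [0,0,-3,0,0,0],
    [0,0,-1.8,0,0,0],
    [0,0,-1,0,0,0],
    [0,0,0,0,0,0],
    [0,0,0,0,0,0],
  ],
)

```text
clock: 31.45
position: [0.5927, -0.1964, 0.0772]
ee_rot: [0.124, 3.138, -0.0]
force: [0.0, -0.4, 0.4]
width: 0.603
```

Call:
move_arm(
  series=[
    [0,0,0,0,0,0],
    [0,0,0,0,0,0],
    [0,0,0,0,0,0],
    [0,0,0,0,0,0],
    [0,0,0,0,0,0],
    [0,0,0,0,0,0],
  ],
  grip=0,
  force=8,
)

```text
clock: 32.05
position: [0.592, -0.1962, 0.0763]
ee_rot: [0.124, 3.139, 0.0]
force: [-0.1, 1.1, 0.4]
width: 0.123
```

```bash
python3 avg.py
```

```text
[ 0.592  -0.1961  0.0763 -0.153   0.978   1.2926] [0. 0. 0.] y 85.46053490000682 w 0.10729525169623871 32.3
```

Call:
move_arm(
  series=[
    [-0.08,-1,0,0,0,0],
    [-0.17,-2.2,0,0,0,0],
    [-0.19,-2.5,0,0,0,0],
    [-0.19,-2.5,0,0,0,0],
    [-0.19,-2.5,0,0,0,0],
    [-0.14,-1.8,0,0,0,0],
    [-0.09,-1.1,0,0,0,0],
    [-0.04,-0.5,0,0,0,0],
  ],
)

```text
clock: 33.1
position: [0.5807, -0.3383, 0.0762]
ee_rot: [-0.126, -3.139, -0.0]
force: [-1.9, 9.2, 8.0]
width: 0.11
```

```bash
python3 avg.py
```

```text
[ 0.5807 -0.3376  0.0763 -2.1128 -1.0388  2.4991] [0.     0.0003 0.    ] y 85.47334516927874 w 0.10695654398937218 33.35
```

Call:
move_arm(
  series=[
    [0,0,0,0,0,0],
    [0,0,0,0,0,0],
    [0,0,0,0,0,0],
    [0,0,0,0,0,0],
    [0,0,2,0,0,0],
    [0,0,4,0,0,0],
    [0,0,5,0,0,0],
    [0,0,5,0,0,0],
  ],
  grip=0.6,
)

```text
clock: 34.15
position: [0.5807, -0.337, 0.2377]
ee_rot: [-0.124, -3.138, -0.001]
force: [0.4, -0.6, 0.3]
width: 0.599
```

Call:
move_arm(
  series=[
    [-4,0,1,0,0,0],
    [-4,0,1,0,0,0],
    [-4,0,0,0,0,0],
    [-4,0,0,0,0,0],
    [0,0,0,0,0,0],
  ],
)

```text
clock: 34.65
position: [0.4155, -0.3383, 0.2567]
ee_rot: [-0.133, -3.137, 0.0]
force: [-0.9, -1.0, -0.3]
width: 0.596
```

Run:
```python
from h import *
T=imaging.get_image("top");Sd=imaging.get_image("side")
r=[385,112,50,85];m=sat(T,r)
print([(y,round(float((sil(T,[*CASE[:2],PULL(-y)],[.5964,-.1695,-.081],r)^m).sum())/S/S,1)) for y in range(157,172)])
W=np.zeros((600,800,3),np.uint8)
W[:,:400]=cv2.resize(T["color"][110:254,285:435,::-1],(400,384),interpolation=2).repeat(1,0)[:384] if 0 else 0
a=cv2.resize(T["color"][110:260,200:440,::-1],(800,500)[0:2] if 0 else (480,300),interpolation=2);W[:300,:480]=a
b=cv2.resize(Sd["color"][145:345,240:400,::-1],(320,400),interpolation=2);W[:400,480:]=b
cv2.imwrite("pics/end.png",W)
```

```text
[(157, 128.9), (158, 121.8), (159, 114.6), (160, 106.6), (161, 98.5), (162, 90.6), (163, 82.9), (164, 74.6), (165, 67.2), (166, 59.9), (167, 52.2), (168, 47.8), (169, 53.3), (170, 60.6), (171, 73.2)]
```

View pics/end.png

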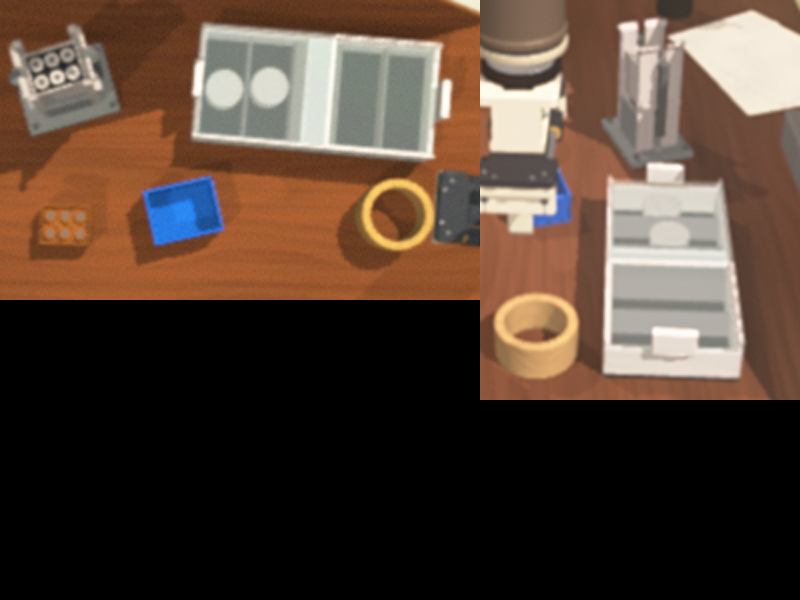

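The right pull now fits at case y = -168. That is further out than at the start (-164), so it was not quite shut then. The left pull may also stand a little open, so I measure it.

```bash
python3 - <<'E'
from h import *
T=imaging.get_image("top")
r=[285,112,50,85];m=sat(T,r)
print([(y,round(float((sil(T,[*CASE[:2],PULL(y)],[.5964,-.1695,-.081],r)^m).sum())/S/S,1)) for y in range(152,172)])
E
python3 avg.py
```

```text
[(152, 56.5), (153, 56.5), (154, 56.5), (155, 56.5), (156, 56.5), (157, 56.5), (158, 56.5), (159, 49.8), (160, 43.0), (161, 36.8), (162, 33.2), (163, 38.3), (164, 45.8), (165, 53.5), (166, 61.1), (167, 68.6), (168, 76.1), (169, 84.4), (170, 96.3), (171, 110.6)]
[ 0.4222 -0.337   0.2561  0.2837  0.2825 -0.2736] [0.0002 0.     0.0002] y 85.52558573273488 w 0.5974379536695587 35.05
```

Call:
move_arm(
  series=[
    [2.3,4,0,0,0,0],
    [2.3,4,0,0,0,0],
    [2.3,4,0,0,0,0],
    [2.3,4,0,0,0,0],
    [2.3,4,0,0,0,0],
    [2.3,4,-1.5,0,0,0],
    [2.3,4,-2,0,0,0],
    [2.5,4.8,-2,0,0,0],
  ],
)

```text
clock: 35.85
position: [0.6048, -0.0141, 0.2031]
ee_rot: [0.124, 3.139, -0.0]
force: [0.8, -0.4, 0.6]
width: 0.601
```

Call:
move_arm(
  series=[
    [0,0,-1,0,0,0],
    [0,0,0,0,0,0],
    [0,0,0,0,0,0],
  ],
)

```text
clock: 36.15
position: [0.6035, -0.017, 0.1939]
ee_rot: [-0.126, -3.138, 0.001]
force: [0.3, -0.9, 0.6]
width: 0.601
```

```bash
python3 avg.py
```

```text
[ 0.6038 -0.0174  0.1948 -0.2824 -0.3391  0.4712] [0.     0.0002 0.0002] y 85.3612315099457 w 0.5985770883197917 36.4
```

Call:
move_arm(
  series=[
    [0.4,0.9,-3,0,0,0.1],
    [0,0,-4,0,0,0],
    [0,0,-2.5,0,0,0],
    [0,0,-1.6,0,0,0],
    [0,0,-0.7,0,0,0],
    [0,0,0,0,0,0],
  ],
)

```text
clock: 37.0
position: [0.6073, -0.0074, 0.0757]
ee_rot: [-0.123, -3.138, 0.0]
force: [0.0, -0.3, 0.7]
width: 0.597
```

Call:
move_arm(
  series=[
    [0,0,0,0,0,0],
    [0,0,0,0,0,0],
    [0,0,0,0,0,0],
    [0,0,0,0,0,0],
    [0,0,0,0,0,0],
    [0,0,0,0,0,0],
  ],
  grip=0,
  force=8,
)

```text
clock: 37.6
position: [0.6077, -0.0072, 0.0762]
ee_rot: [0.122, 3.139, -0.0]
force: [0.0, -1.0, 0.7]
width: 0.126
```

```bash
python3 avg.py
```

```text
[ 0.6077 -0.0073  0.0762 -0.4098 -1.1623  2.1534] [0. 0. 0.] y 85.54175641712959 w 0.11128844955395616 37.85
```

Call:
move_arm(
  series=[
    [0.02,0.2,0,0,0,0],
    [0.02,0.2,0,0,0,0],
    [0.01,0.15,0,0,0,0],
    [0,0,0,0,0,0],
  ],
)

```text
clock: 38.25
position: [0.6079, -0.0051, 0.0761]
ee_rot: [-0.126, -3.139, 0.006]
force: [-1.7, -10.9, 4.2]
width: 0.109
```

```bash
python3 avg.py
```

```text
[ 6.07800e-01 -5.10000e-03  7.61000e-02 -1.92190e+00 -1.06137e+01
  4.34710e+00] [0. 0. 0.] y 85.40335270410839 w 0.10792106872535304 38.5
```

Call:
move_arm(
  series=[
    [0,0,0,0,0,0],
    [0,0,0,0,0,0],
    [0,0,0,0,0,0],
    [0,0,0,0,0,0],
    [0,0,2,0,0,0],
    [0,0,4,0,0,0],
    [0,0,5,0,0,0],
    [0,0,5,0,0,0],
  ],
  grip=0.5,
)

```text
clock: 39.3
position: [0.6075, -0.001, 0.2374]
ee_rot: [-0.121, -3.138, -0.0]
force: [2.4, -0.6, -0.1]
width: 0.501
```

Call:
move_arm(
  series=[
    [-4,-4,0,0,0,0],
    [-3.5,-3.5,0,0,0,0],
    [-3,-3,0,0,0,0],
    [-3,-3,0,0,0,0],
    [-3,-3,0,0,0,0],
    [0,0,0,0,0,0],
    [0,0,0,0,0,0],
  ],
)

```text
clock: 40.0
position: [0.4474, -0.1622, 0.2363]
ee_rot: [0.125, 3.138, 0.0]
force: [1.1, 0.2, 0.1]
width: 0.5
```

```bash
python3 avg.py
python3 - <<'E'
from h import *
T=imaging.get_image("top");Sd=imaging.get_image("side")
for r,sg in(([285,112,50,85],1),([385,112,50,85],-1)):
    m=sat(T,r); print(sg,min((float((sil(T,[*CASE[:2],PULL(sg*y)],[.5964,-.1695,-.081],r)^m).sum())/S/S,y) for y in range(155,172)))
# predicted rims: lower tray on deck sunk d, upper on top, at lift centre
a=crop(T,[200,112,70,75]);r=[200,112,70,75]
s=sil(T,[box(-34,34,-27,27,33,34)],[.6032,.1738,.292+np.pi/2],r,.130-.060+.034)
cv2.imwrite("pics/final.png",np.hstack([overlay(a,s,s),crop(T,[350,110,90,75]) if 0 else crop(Sd,[295,145,60,75])]))
E
```

```text
[ 0.4485 -0.1609  0.236   0.0988  0.0892 -0.1009] [0.0002 0.0002 0.0001] y 85.67589871201872 w 0.501806698552796 40.25
1 (76.875, 167)
-1 (1318.1875, 155)
```

View pics/final.png

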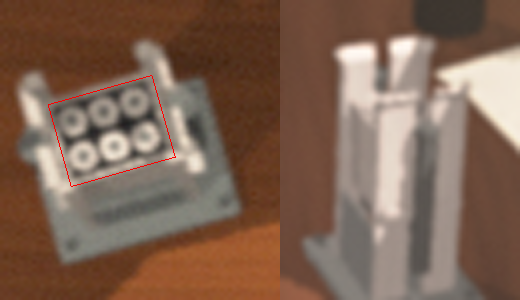

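The final check shows the upper tray's rim on the predicted outline, level and centred between the cheeks. The left pull now fits at +167 (shut), and the right one fitted at -168 before the arm covered it. I hand in now.

```bash
python3 -c "
from cell import workorder
print(workorder.sign_off())"
```

```text
the job is handed in; nothing more can be done
None
```

Both kit trays are in the spring lift, one on top of the other, and both case covers are shut. I handed the job in at about 40 s of the 72 s allowed.

**What I did:** I put the counter tray on the platform first. Then I opened the right cover and lifted the case tray out by its ends. I set it on the counter to re-grip it across its short sides, placed it on the first tray and closed the right cover. The left cover had started about 5 mm open, so I pulled it shut until it hit its stop at about 11 N.

**Last checks:**
- **Trays:** The upper tray's rim lay on the outline predicted for a stack of two, level and centred in the well. The lower tray is hidden, so I inferred its position from how it was set down. I estimated how far the platform sank from that match and did not measure it directly.
- **Covers:** The left pull fitted at 167 mm from the case centre, and the right at 168 mm, against about 167 mm expected. In the very last picture the arm hid the right pull, so its reading is from just before I shut the left cover.
- **Other things:** The tins, tape roll and bin looked untouched in the pictures; I did not measure their positions.
- **Disagreements:** The two cameras differed by 2 to 4 mm, so I used a weighted mean. The network missed the silver tray in the top view and reported only the brown and orange look-alikes there.

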